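# Hang a sample board on the drying rail and slide it to the red mark

## Task

Take the hanger with the light sample board by its yellow tab out of the wooden dock, hook it over the drying rail at the blue band so that the rail passes under both hooks, and let go. Then push it along the rail, without lifting it off, until the red band sits midway between its two hooks, and leave it hanging still. Do not disturb the dark sample board that already hangs on the rail.

Things in the scene. Friction and masses are not known exactly. Their poses are not given: they have to be found in the camera images.
- hanger: the loose hanger to move, about 0.22 kg: two steel hooks above a light wood board (18 x 90 x 80 mm), yellow grip tab on top; 182 mm high. Origin: centre of the board's underside; z up, x across the board towards the open side of the hooks, y along the rail. It starts upright in the dock, tab top 192 mm above the table
- hanger_tab (a point): centre of the hanger's yellow grip tab: 10 mm thick along x, 40 mm along y, 44 mm high; hanger frame (0, 0, 160 mm). Just below the tab are the hook roofs and a cross bar (z = 127 to 141 mm, 80 mm long along y)
- hanger_gap (a point): hanger frame (0, 0, 98 mm): where the rail's axis must pass when it enters. Both hooks (14 mm wide, at y = +-33 mm) are Cs open to the hanger's +x: lip at x = 13 to 17 mm down to z = 113 mm, back leg at x = -18 to -22 mm, foot plate on the board with its top at z = 84 mm. The rail enters from +x through the 29 mm gap between lip and foot plate
- hanger_seat (a point): hanger frame (0, 0, 127.6 mm): midway between the hooks, where the rail's axis lies when the hanger hangs; from the gap the hanger sinks 30 mm to get there. The hook roof is a shallow inverted V, apex underside at z = 134 mm; axes as the hanger's
- other_hanger: a second hanger of the same shape and size with a dark brown board, already hanging on the rail, on the side of the red band away from the blue band; must stay where it is. Origin: centre of its board's underside, axes as the hanger's
- rail_stand: fixed drying rail: a round steel bar 12 mm in diameter along the stand's y, its axis 215 mm above the table, between two plywood posts (36 x 18 mm, 237 mm high) at y = +-240 mm, each on a foot 120 mm deep and 18 mm high. Origin: on the table under the middle of the rail; x is horizontal, across the rail, away from the robot
- red_band: red band 18 mm wide round the rail: the mark where the hanger has to end. Near the middle of the rail. Origin on the rail's axis at the middle of the band; axes as the rail stand's
- blue_band: blue band 18 mm wide round the rail: where to hook the hanger on. About 160 mm to one side of the middle (either side). Origin on the rail's axis at the middle of the band; axes as the rail stand's
- dock: fixed brown wooden dock on the table, 60 x 110 x 35 mm, with a slot 22 x 94 mm, 25 mm deep (slot floor 10 mm above the table) in which the hanger's board stands. Origin: centre of its underside; its axes are the hanger's at the start
Not all that is in view belongs to the job. Leave any green or pink look-alike of the hanger alone.

How it is judged:
By the outcome, as a careful person would: the job done as asked, in the order asked, and still so for the second after the job is handed in, with the robot touching nothing.
It also fails if it takes over 54 s, if anything falls off the work surface, if the arm or the gripper's body presses on something with over 40 N, if the wrist force passes 120 N, or if a joint passes its speed limit or range.

## Robot

A 6-joint arm with a two-finger parallel gripper is mounted at the origin on a cart in front of the work surface, level with it; the furniture and walls round the work are solid. World frame = base frame: x ahead of the robot, y to its left, z up, the work surface at z = 0. Lengths are in m, angles in rad, forces in N, time in s.
With the tool pointing down it reaches from about 0.325 to 0.775 m from the base axis. Payload 5.5 kg.
Tool frame: the origin (TCP) lies between the finger pads; the fingertips stand 8 mm ahead of it and the grasp point (between the pads) lies 11 mm behind it (tcp_to_tips is the distance from the TCP to the fingertips, in m); z points along the fingers, y is the line along which they close (so a half turn about z gives the same grasp; the last joint's range is limited). The gripper opens to 88 mm and grips with 3 to 60 N. Pads are 20 mm wide; open, the fingers measure 115 mm over their backs; the gripper's body (75 mm by 178 mm) begins 61 mm behind the grasp point.
Start: joints at [1.087, 0.091, 1.231, -0, 1.82, -0.057], TCP at [0.248, 0.546, 0.231] pointing down, gripper open.
Joint ranges: [-2.87, 2.87], [-0.86, 2.18], [0.17, 2.46], [-1.51, 4.65], [0.06, 2.69], [-2.65, 2.65]. Speed limits (rad/s): [2.57, 2.57, 3.01, 3.14, 3.14, 3.14].

## Interface

Orientations are given as a unit quaternion [w, x, y, z].
In Python, from bench import * gives the robot as it stands. Calls block until the motion is done:
- move_to(position, orientation): joint-space move of the TCP to a pose.
- move_l(position, speed=0.15, orientation=None): straight line of the TCP; orientation=None keeps the orientation; speed is the mean speed in m/s.
- movej(angles): joint-space move.
- gripper_open() and close(): open the fingers fully, or close them until they stop; the grip force is fixed at half the most.
- hold(seconds).
- inverse_kinematics(position, orientation): joint angles nearest the present ones, or None.
- state(): the state.
- get_image(name): name is "scene" or "top" or "wrist"; returns a dict with "frame" (400x640x3 uint8, blue, green, red), "depth" (400x640 float32, m along the optical axis (not along the pixel's ray), 0 where there is no reading), "camera_matrix" (3x3 intrinsics, pixels), "view" (4x4, takes a point from world to camera coordinates). Camera axes: x right, y up, looking along -z (the intrinsics and any distortion apply to the point x, -y, -z); pixel columns grow to the right and rows downward; lengths in m; the calibration is good to about 2 mm. The wrist camera is an equidistant fisheye: a pixel r from the principal point sees the ray r / f radians off the axis. A picture is of the moment at which its call begins.
A pose or a line that the arm cannot do raises IKError and nothing moves.
- job_done(): hands the job in; it is judged then, once.
The state is a dict: "time": time; "joint_pos": joint angles; "dq": joint speeds; "joint_torque": joint torques, N m; "ee_pos": TCP position; "ee_rot": TCP orientation; "ft_force": force on the tool from outside, world axes, zero at the start; "moment": the same for the moment, N m; "finger_gap": finger opening in m; "finger_force": force on a finger pad.
Only numpy, scipy, OpenCV 4.12 (cv2) and the standard library are available. Lean on these libraries where they do the work, as an engineer would, in place of code of your own. Each camera call takes 0.05 s, during which the arm holds its last target. There are 200 camera calls.

## Working session

There is one attempt and no reset: what is moved stays moved. The work goes in short steps, each a Python script; the robot and the scene stay as the last script left them, time stands still between calls to the robot, and variables do not carry over. Pictures are saved under pics/ and viewed, at most 10 in all, crops included, and the job is handed in when it is done.

```bash
mkdir -p pics
cat > h.py <<'E'
from bench import *
import numpy as np, cv2
def px(im,u,v,d=None):
    K=im["camera_matrix"];
    if d is None:
        p=im["depth"][int(v)-1:int(v)+2,int(u)-1:int(u)+2]; p=p[p>0]; d=np.median(p) if len(p) else np.nan
    c=np.array([(u-K[0,2])/K[0,0]*d,-(v-K[1,2])/K[1,1]*d,-d,1])
    return (np.linalg.inv(im["view"])@c)[:3]
def cloud(im):
    K=im["camera_matrix"]; d=im["depth"]; v,u=np.indices(d.shape)
    c=np.stack([(u-K[0,2])/K[0,0]*d,-(v-K[1,2])/K[1,1]*d,-d,np.ones_like(d)],-1)
    return (c@np.linalg.inv(im["view"]).T)[...,:3]
E
python3 - <<'E'
from h import *
import pickle
s=state();print(s)
D={n:get_image(n) for n in("scene","top")}
pickle.dump(D,open("d0.pkl","wb"))
for n in D:
    cv2.imwrite(f"pics/{n}0.png",D[n]["frame"]);print(D[n]["camera_matrix"],np.linalg.inv(D[n]["view"]))
E
```

```text
{'time': 0.0, 'joint_pos': array([ 1.08726649e+00,  9.18581153e-02,  1.23185793e+00,  8.35299413e-06,
        1.81977406e+00, -5.66919773e-02]), 'dq': array([ 0.00122586,  0.00167348, -0.00055202, -0.00138239,  0.00011352,
       -0.00149426]), 'joint_torque': array([ 1.43834899e-03, -4.46450186e+01, -4.06452084e+01,  7.00360397e-02,
        2.92916031e-02, -1.57410136e-04]), 'ee_pos': array([0.24826713, 0.54593342, 0.22952308]), 'ee_rot': array([-2.57058596e-04,  2.11801395e-01,  9.77312268e-01, -9.13247006e-04]), 'ft_force': array([-0.0256236 , -0.23902731,  0.21394885]), 'moment': array([-0.03752587,  0.00878136,  0.03827237]), 'finger_force': 0.0, 'finger_gap': 0.08782871725795997}
[[427.50107875   0.         318.59225729]
 [  0.         427.50107875 199.20009367]
 [  0.           0.           1.        ]] [[ 0.56773132  0.55235414 -0.61039827 -0.04060461]
 [-0.82308394  0.39404764 -0.40897345 -0.34154307]
 [ 0.01462782  0.73459605  0.67834701  0.76835203]
 [ 0.          0.          0.          1.        ]]
[[461.24784695   0.         314.3981302 ]
 [  0.         461.24784695 198.06538659]
 [  0.           0.           1.        ]] [[ 3.25891219e-03  9.92061776e-01 -1.25709233e-01  4.04839322e-01]
 [-9.99994655e-01  3.26642080e-03 -1.46397792e-04  2.08537110e-02]
 [ 2.65383600e-04  1.25709038e-01  9.92067118e-01  1.14669899e+00]
 [ 0.00000000e+00  0.00000000e+00  0.00000000e+00  1.00000000e+00]]
```

View pics/scene0.png

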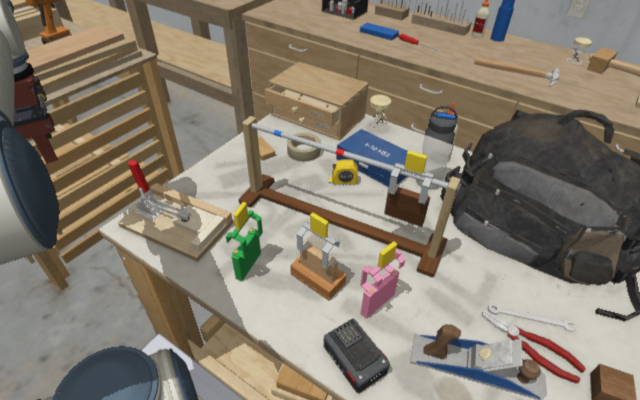

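View pics/top0.png

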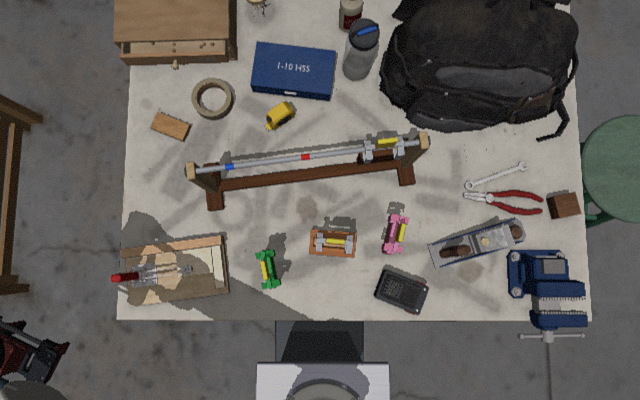

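The scene shows three yellow-tabbed hangers on the table: green at scene (246,245), pink at (380,285), and one with a light board and steel hooks in the brown dock at (318,250), which is (333,242) in the top view. The last fits the description. The blue band is at top (229,166), the red band at (305,157), and the dark hanger at (382,148). I'll confirm with one enlarged crop of each view.

Run:
```python
from h import *
import pickle
D=pickle.load(open("d0.pkl","rb"))
a=cv2.resize(D["scene"]["frame"][195:305,270:420],None,fx=5,fy=5,interpolation=cv2.INTER_CUBIC)
cv2.imwrite("pics/c1.png",a)
b=cv2.resize(D["top"]["frame"][120:270,180:440],None,fx=3,fy=3,interpolation=cv2.INTER_CUBIC)
cv2.imwrite("pics/c2.png",b)
for n in D:
    im=D[n];C=cloud(im);f=im["frame"];h=cv2.cvtColor(f,cv2.COLOR_BGR2HSV).astype(int)
    H,S,V=h[...,0],h[...,1],h[...,2]
    ok=im["depth"]>0
    inb=(abs(C[...,1])<.45)&(C[...,0]<.8)&(C[...,0]>.2)
    for nm,m in (("yellow",(abs(H-27)<6)&(S>150)&(V>90)&(C[...,2]>.12)),("red",((H<6)|(H>174))&(S>150)&(C[...,2]>.17)),("blue",(abs(H-108)<12)&(S>130)&(C[...,2]>.17))):
        m=(m&inb&ok).astype(np.uint8)
        k,L,st,ce=cv2.connectedComponentsWithStats(m)
        for i in range(1,k):
            if st[i,4]>=15:
                P=C[L==i]; print(n,nm,ce[i].round(1),st[i,4],np.median(P,0).round(4),P.min(0).round(3),P.max(0).round(3))
```

```text
scene yellow [415.2 161.6] 339 [ 0.6257 -0.1234  0.2525] [ 0.62  -0.141  0.228] [ 0.634 -0.104  0.27 ]
scene yellow [240.7 215.4] 241 [0.3723 0.1207 0.1668] [0.356 0.116 0.141] [0.395 0.132 0.183]
scene yellow [318.6 224.7] 283 [ 0.4317 -0.0257  0.1782] [ 0.428 -0.044  0.152] [ 0.442 -0.004  0.193]
scene yellow [387.  254.1] 257 [ 0.45   -0.1651  0.1705] [ 0.434 -0.172  0.142] [ 0.474 -0.156  0.183]
scene red [339.3 152. ] 40 [0.6032 0.0392 0.2184] [0.6   0.03  0.212] [0.61  0.048 0.222]
scene blue [277.  132.7] 26 [0.5821 0.1944 0.2191] [0.579 0.186 0.215] [0.588 0.203 0.221]
top yellow [386.8 140.7] 99 [ 0.629  -0.1201  0.2685] [ 0.623 -0.14   0.261] [ 0.636 -0.101  0.274]
top yellow [401.4 232. ] 80 [ 0.4562 -0.1608  0.181 ] [ 0.438 -0.176  0.135] [ 0.478 -0.154  0.187]
top yellow [334.9 241. ] 82 [ 0.4367 -0.0217  0.1922] [ 0.433 -0.04   0.185] [ 0.441 -0.003  0.195]
top yellow [263.7 270. ] 82 [0.3769 0.1251 0.1821] [0.358 0.118 0.174] [0.395 0.133 0.186]
top red [305.1 156.4] 41 [0.6086 0.0405 0.2207] [0.602 0.032 0.217] [0.614 0.049 0.223]
top red [114.1 277.8] 18 [0.36   0.4389 0.1712] [0.355 0.432 0.17 ] [0.365 0.445 0.174]
top blue [228.9 166.2] 48 [0.5871 0.196  0.2204] [0.581 0.187 0.216] [0.593 0.205 0.225]
```

View pics/c1.png

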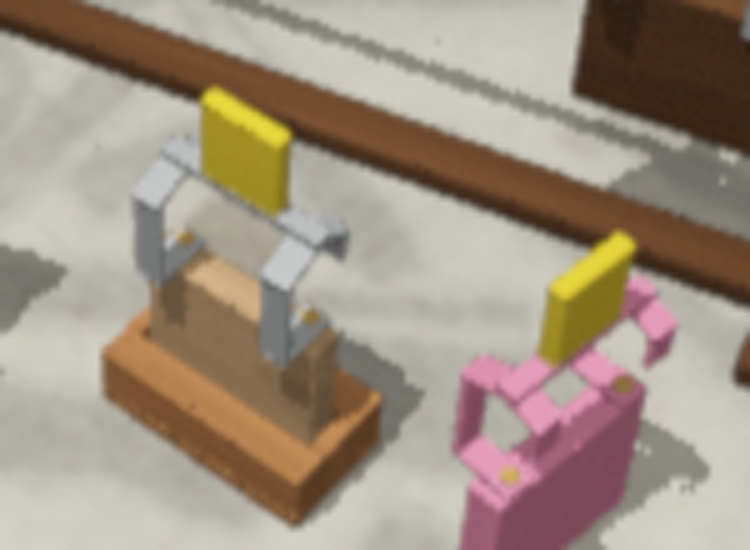

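View pics/c2.png

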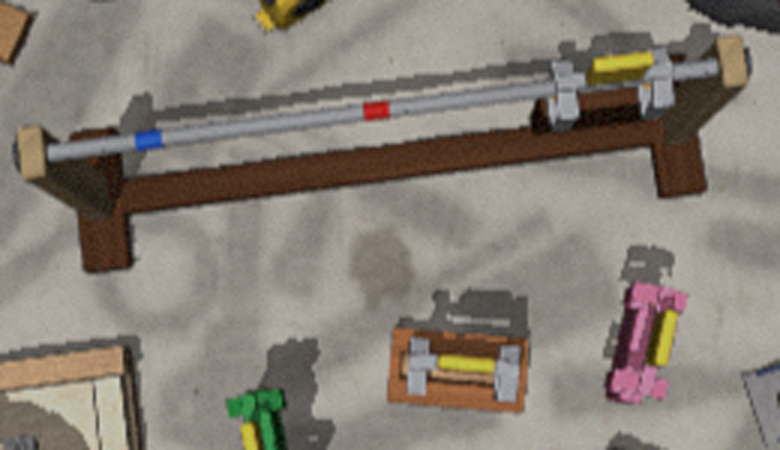

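The crop confirms the target: light wood board, steel hooks, in the brown dock at scene (318,250). Back legs face the robot and the lips face away, so the hooks open towards +x and the rail. Next I fit the rail line and the hanger yaw.

Run:
```python
from h import *
import pickle
from scipy.optimize import least_squares
D=pickle.load(open("d0.pkl","rb"))
for n in D:
    C=cloud(D[n]);P=C.reshape(-1,3);ok=D[n]["depth"].ravel()>0
    h=cv2.cvtColor(D[n]["frame"],cv2.COLOR_BGR2HSV).reshape(-1,3).astype(int)
    x0=.608-.137*(P[:,1]-.04)
    R=P[ok&(abs(P[:,0]-x0)<.015)&(P[:,2]>.2)&(P[:,2]<.23)&(P[:,1]>-.05)&(P[:,1]<.24)]
    def res(p):
        d=np.array([p[1],1,p[3]]);d/=np.linalg.norm(d)
        q=R-np.array([p[0],.04,p[2]]);return np.linalg.norm(np.cross(q,d),axis=1)-.006
    s=least_squares(res,[.608,-.137,.215,0],loss="soft_l1",f_scale=.001)
    print(n,"rail x@y=.04, slope, z, zslope",s.x.round(4),"yaw",np.degrees(np.arctan(-s.x[1])),len(R),np.abs(s.fun).mean())
    # hanger tab
    H,S,V=h.T
    near=ok&(abs(P[:,0]-.437)<.035)&(abs(P[:,1]+.022)<.045)
    T=P[near&(abs(H-27)<6)&(S>150)&(P[:,2]>(.186 if n=="top" else .15))]
    print(" tab",cv2.minAreaRect((T[:,:2]*1000).astype(np.float32)),cv2.fitLine(T[:,:2].astype(np.float32),cv2.DIST_HUBER,0,.01,.01).ravel())
    dk=P[ok&(abs(P[:,0]-.437)<.06)&(abs(P[:,1]+.022)<.09)&(abs(P[:,2]-.035)<.004)]
    print(" dock",cv2.minAreaRect((dk[:,:2]*1000).astype(np.float32)))
    # steel hooks
    G=P[near&(S<70)&(P[:,2]>.125)]
    print(" hooks",cv2.minAreaRect((G[:,:2]*1000).astype(np.float32)))
```

```text
scene rail x@y=.04, slope, z, zslope [ 6.079e-01 -1.371e-01  2.141e-01  6.000e-04] yaw 7.805256938901234 678 0.0009763131206506551
 tab ((434.83502197265625, -24.041366577148438), (39.715579986572266, 11.196183204650879), 83.96525573730469) [ 0.05286703  0.99860156  0.43202677 -0.02051385]
 dock ((434.6812438964844, -23.39458465576172), (110.81392669677734, 59.397132873535156), 86.13214874267578)
 hooks ((432.8558044433594, -22.992431640625), (80.7842025756836, 41.39856719970703), 85.71159362792969)
top rail x@y=.04, slope, z, zslope [ 0.6084 -0.1359  0.2151  0.0016] yaw 7.736475295148647 827 0.0010594432931957767
 tab ((436.75555419921875, -21.77848243713379), (8.39110279083252, 37.17362976074219), 0.24807721376419067) [ 0.06487134  0.99789363  0.43671468 -0.02147474]
 dock ((436.29119873046875, -22.218994140625), (109.864501953125, 59.808799743652344), 85.3573989868164)
 hooks ((434.0211486816406, -22.366756439208984), (80.14283752441406, 39.50121307373047), 86.36112213134766)
```

```bash
cat >> h.py <<'E'
from scipy.spatial.transform import Rotation as Rn
def quat(yaw,s):   # tool down, fingers closing along s * x-axis of a frame turned by yaw
    y=s*np.array([np.cos(yaw),np.sin(yaw),0]);z=np.array([0,0,-1.]);
    return Rn.from_matrix(np.stack([np.cross(y,z),y,z],1)).as_quat(scalar_first=True)
YH=np.radians(-4.1);YR=np.radians(7.77)
HP=np.array([.436,-.0225,.010])
ex=np.array([np.cos(YR),np.sin(YR),0]);ey=np.array([-np.sin(YR),np.cos(YR),0])
def rail(y): return np.array([.6082-.1363*(y-.04),y,.2147])
BLUE,RED=rail(.1955),rail(.040)
GZ=.167-.011   # TCP height in hanger frame when gripping
E
python3 - <<'E'
from h import *
Z=np.array([0,0,1.])
for s in(1,-1):
    print(s,[None if (j:=inverse_kinematics(p,quat(y,s))) is None else np.round(j,2) for p,y in((HP+GZ*Z,YH),(BLUE+.058*Z-.09*ex,YR),(RED+.05*Z,YR))])
E
```

```text
1 [array([-0.13, -0.36,  1.76, -0.  ,  1.75, -0.06]), array([ 0.29, -0.08,  1.33, -0.  ,  1.89,  0.15]), array([ 0.01,  0.13,  1.13, -0.  ,  1.88, -0.13])]
-1 [None, None, None]
```

Run:
```python
from h import *
Z=np.array([0,0,1.]);q=quat(YH,1)
p=state()["ee_pos"];move_l(p+.1*Z,speed=.25)
g=HP+GZ*Z
move_to(g+.10*Z,q)
move_l(g+.0*Z,speed=.1)
print(state()["ft_force"],state()["time"])
close()
s=state();print(s["finger_gap"],s["finger_force"],s["ft_force"],s["ee_pos"]-g)
move_l(g+.16*Z,speed=.12)
s=state();print(s["finger_gap"],s["ft_force"],s["time"])
im=get_image("scene");cv2.imwrite("pics/g1.png",cv2.resize(im["frame"][60:310,180:500],None,fx=2.4,fy=2.4))
```

```text
[ 0.23328618 -0.19165893  0.65476292] 3.9583
0.010072013983639272 29.9939426779747 [-0.42533748  0.5046012  -0.12381559] [-1.63448492e-05  5.50342562e-06 -3.29422152e-05]
0.009961046221935315 [ 0.54035749  0.83926341 -2.9669006 ] 6.6167
```

View pics/g1.png

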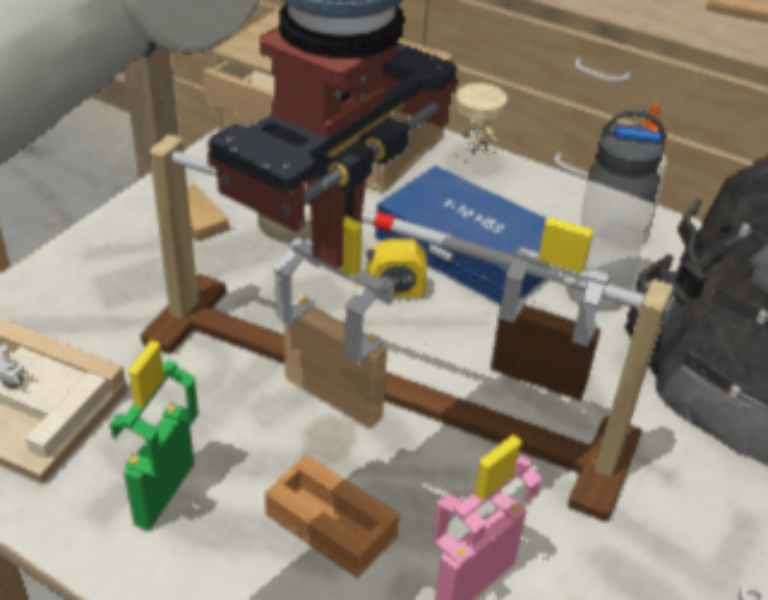

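The hanger is held upright and clear of the dock. Next I bring it to the blue band, hook it over the rail and lower it.

Run:
```python
from h import *
Z=np.array([0,0,1.]);q=quat(YR,1)
gap=BLUE+(GZ-.098)*Z
p=gap-.09*ex
move_l(p+.04*Z,speed=.15,orientation=q)
move_l(p,speed=.08)
im=get_image("scene");a=im["frame"][90:260,200:400]
move_l(gap,speed=.06)
s=state();print(s["ft_force"],s["time"])
b=get_image("scene")["frame"][90:260,200:400]
cv2.imwrite("pics/g2.png",cv2.resize(np.hstack([a,b]),None,fx=2,fy=2,interpolation=cv2.INTER_CUBIC))
```

```text
[ 0.13679988 -1.23368708 -3.72609473] 10.6
```

View pics/g2.png

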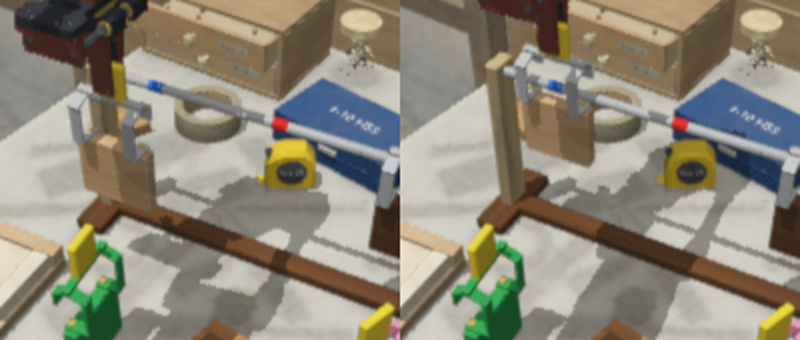

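The rail is inside both hooks, the blue band (556,85) sits between them, and there is no contact force. I lower until it seats, then release.

Run:
```python
from h import *
Z=np.array([0,0,1.])
gap=BLUE+(GZ-.098)*Z
f0=state()["ft_force"]
move_l(gap-.027*Z,speed=.06)
for d in np.arange(.028,.0335,.001):
    move_l(gap-d*Z,speed=.03); f=state()["ft_force"]-f0
    print(round(d,4),f.round(2))
    if f[2]>1.5: break
gripper_open(); hold(.3)
p=state()["ee_pos"]; move_l(p+.06*Z,speed=.15)
s=state();print(s["ft_force"],s["time"])
b=get_image("scene")["frame"][90:260,200:400]; t=get_image("top")["frame"][100:270,160:360]
cv2.imwrite("pics/g3.png",cv2.resize(np.hstack([b,t]),None,fx=2,fy=2,interpolation=cv2.INTER_CUBIC))
```

```text
0.028 [ 0.95 -0.16  0.39]
0.029 [1.01 1.47 0.17]
0.03 [0.7  0.57 3.23]
[ 0.58494712 -0.11403687 -0.05872166] 14.1
```

View pics/g3.png

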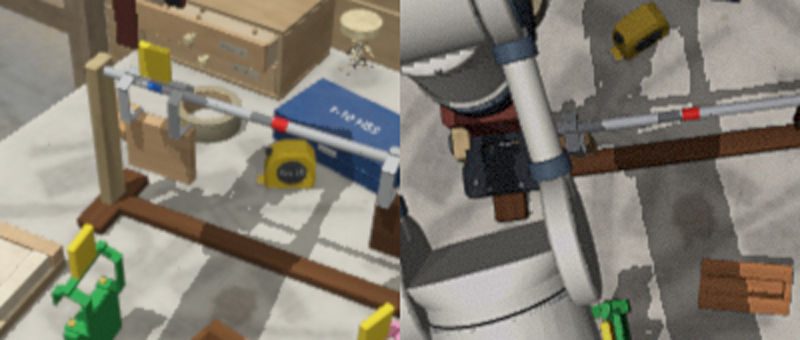

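It hangs with the blue band between its hooks and the tab upright. Next: close the fingers beside the tab and push, stopping a little short so I can measure.

```bash
cat >> h.py <<'E'
def meas(n):
    im=get_image(n);C=cloud(im);h=cv2.cvtColor(im["frame"],cv2.COLOR_BGR2HSV).astype(int)
    H,S=h[...,0],h[...,1];ok=im["depth"]>0
    a=(C-RED)@ey;b=(C-RED)@ex;z=C[...,2]
    near=ok&(abs(b)<.04)&(a>-.09)
    T=near&(abs(H-27)<6)&(S>150)&(z>.232)&(z<.28)
    R=near&((H<6)|(H>174))&(S>150)&(abs(z-.217)<.012)
    W=near&(a<.3)&(z>.095)&(z<.16)&(abs(b)<.03)   # board
    f=lambda m:(np.percentile(a[m],[1,50,99])*1000).round(1) if m.sum()>9 else None
    print(n,"tab",f(T),"x",(np.median(b[T])*1000).round(1) if T.any() else None,"red",f(R),"board",f(W))
    return im
E
python3 - <<'E'
from h import *
Z=np.array([0,0,1.]);q=quat(YR,1)
meas("scene")
c=BLUE+.028*Z            # TCP height with tips 7 mm over the cross bar
close()
move_l(c+.06*Z+.046*ey,speed=.15)
move_l(c+.046*ey,speed=.1)
print(state()["ft_force"],state()["time"])
e=RED+.028*Z+.037*ey
move_l(e,speed=.04)
s=state();print(s["ft_force"],s["time"],s["finger_gap"])
hold(.3);im=meas("scene")
cv2.imwrite("pics/g4.png",cv2.resize(im["frame"][90:260,200:480],None,fx=2.7,fy=2.7,interpolation=cv2.INTER_CUBIC))
E
```

```text
scene tab [136.2 153.5 172.2] x -5.3 red [-7.8 -0.1  7. ] board [110.9 171.  240.9]
[-0.54032806  0.15759034  0.05168142] 16.8
[-0.22082303  2.81436583 -0.26124651] 21.1 0.00042051595714744875
scene tab [-14.5   4.2  23.6] x -5.2 red [-8.9 -0.   7.1] board [-39.6  17.6 240.9]
```

View pics/g4.png

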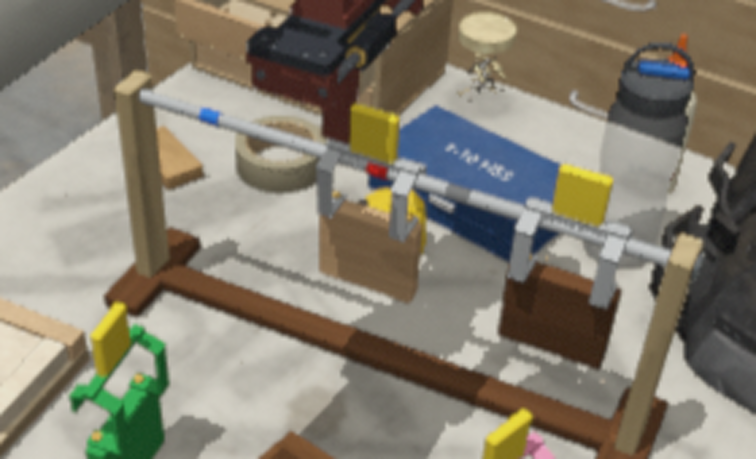

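The hanger sits about 4.7 mm short of the red band (376,170) and hangs straight. The dark hanger is untouched. Final push, back away, then verify.

Run:
```python
from h import *
Z=np.array([0,0,1.])
e=RED+.028*Z+.0322*ey
move_l(e,speed=.015)
move_l(e+.02*ey,speed=.05)
move_l(e+.02*ey+.08*Z,speed=.15)
p=e+.20*ey+.10*Z-.12*ex
move_l(p,speed=.2)
movej([1.087,.091,1.231,0,1.82,-.057])
im=meas("scene");t=meas("top")
hold(.5);meas("scene");meas("top");s=state();print(s["ft_force"],s["time"])
C=cloud(t);h=cv2.cvtColor(t["frame"],cv2.COLOR_BGR2HSV).astype(int)
m=(abs(h[...,0]-27)<6)&(h[...,1]>150)&(C[...,2]>.24)&(C[...,1]<-.08);print("dark tab",np.median(C[m],0))
cv2.imwrite("pics/g5.png",np.hstack([cv2.resize(im["frame"][120:220,270:400],(400,308),interpolation=cv2.INTER_CUBIC),cv2.resize(t["frame"][115:215,240:370],(400,308),interpolation=cv2.INTER_CUBIC)]))
```

```text
scene tab [-19.8  -1.8  17.1] x -5.2 red [-8.  -0.7  6.8] board [-45.1  13.3 241.1]
top tab [-18.    1.2  19.2] x -3.7 red None board [-26.1  43.3 240.9]
scene tab [-20.   -1.4  17. ] x -5.0 red [-7.5  0.1  7.3] board [-45.2  12.9 240.7]
top tab [-17.9   1.   19.2] x -3.5 red None board [-26.2  27.  241. ]
[-0.18264342  0.11332907  0.05766641] 26.4917
dark tab [ 0.62715305 -0.11906906  0.2676727 ]
```

View pics/g5.png

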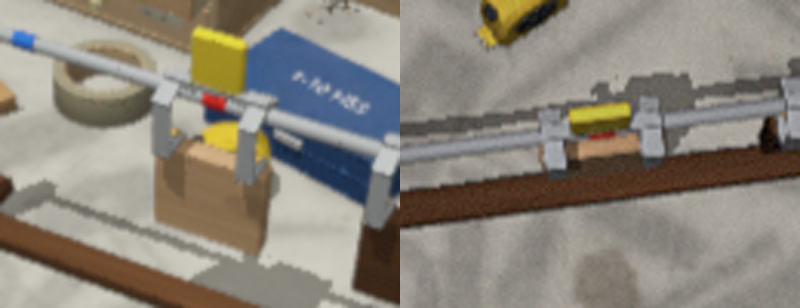

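The red band is midway between the two hooks, within about 1 mm in both views. The hanger is still, and the dark board's tab is within 2 mm of where it started, which is measurement noise.

```bash
python3 -c "
from bench import *
print(job_done())"
```

```text
the job is handed in; nothing more can be done
None
```

The hanger was hooked on at the blue band, released and pushed to the red band. At about 26.5 s it hung still, within about 1 mm of centred on the band, with the dark board undisturbed, and I handed the job in.

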